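Find the loose levelling bolt and hold its cap open

TASK

Push the red plunger on the grey switch box fully home to put the microscope's levelling base into service, then tap the tops of its three bolts until you find the loose one, the one that sinks all the way down. Lift the hinged cap behind that bolt by its bar to well over half-way upright and finish while still holding it there, so that a colleague can reach the lock nut. Keep the other two caps shut, do not open any cap before its bolt has proved loose, and leave everything else on the bench where it is.

Things in the scene. Friction and masses are not known exactly. Their poses are not given: they have to be found in the camera images.
- levelbase: Levelling base of a microscope: a fixed white slab 170 (x) x 330 (y) x 40 mm high, black skirting line round its foot. Origin at the centre of its underside on the bench; its x axis points away from the robot at yaw 0, its y axis to the left, z up. Three levelling bolts stand in a row along its near side (58 mm before its centre line), 105 mm apart; behind each bolt, in line with it along x, is that bolt's hinged cap. The base may be turned by up to 0.25 rad.
- bolt1_top (a point): Centre of the flat top of the left (+y of the base) bolt: a steel hexagon head 25 mm wide and 10 mm thick, its top 20 mm above the top of the base (60 mm above the bench), in a black rubber bush. Axes as the base's.
- bolt1 (a joint): How far the left (+y of the base) bolt has sunk (m): 0 at the start, at most 0.008. All three look alike. A tight bolt does not give, however it is tapped; the one loose bolt, which may be any of the three, slides down under about 3 N and stays down by its friction.
- cap1_bar (a point): Middle of the lifting bar of the left (+y of the base) cap: an upright black bail handle, round bar 10 mm thick and 40 mm long along y on two posts, bar centre 30 mm above the top face of the cap (35 mm above the top of the base), at the cap's edge nearest the robot, 66 mm behind the bolt. Axes turn with the cap (x from bar to hinge, y along the bar).
- cap1_hinge (a point): Middle of the hinge axis of the left (+y of the base) cap, which runs along the base's y axis at the cap's far edge, 2 mm above the top of the base. With the cap shut the bar centre lies 52 mm nearer the robot and 33 mm higher than this point. Axes as the base's; does not move.
- cap1 (a joint): Opening angle of the left (+y of the base) cap (rad): 0 shut flat, grows as its near edge with the bar swings up and away from the robot, stop at 1.4. Aluminium flap 58 x 56 x 5 mm, about 90 g, covering the lock nut of the bolt before it; it falls shut when let go.
- bolt2_top (a point): Centre of the flat top of the middle bolt: a steel hexagon head 25 mm wide and 10 mm thick, its top 20 mm above the top of the base (60 mm above the bench), in a black rubber bush. Axes as the base's.
- bolt2 (a joint): How far the middle bolt has sunk (m): 0 at the start, at most 0.008. All three look alike. A tight bolt does not give, however it is tapped; the one loose bolt, which may be any of the three, slides down under about 3 N and stays down by its friction.
- cap2_bar (a point): Middle of the lifting bar of the middle cap: an upright black bail handle, round bar 10 mm thick and 40 mm long along y on two posts, bar centre 30 mm above the top face of the cap (35 mm above the top of the base), at the cap's edge nearest the robot, 66 mm behind the bolt. Axes turn with the cap (x from bar to hinge, y along the bar).
- cap2_hinge (a point): Middle of the hinge axis of the middle cap, which runs along the base's y axis at the cap's far edge, 2 mm above the top of the base. With the cap shut the bar centre lies 52 mm nearer the robot and 33 mm higher than this point. Axes as the base's; does not move.
- cap2 (a joint): Opening angle of the middle cap (rad): 0 shut flat, grows as its near edge with the bar swings up and away from the robot, stop at 1.4. Aluminium flap 58 x 56 x 5 mm, about 90 g, covering the lock nut of the bolt before it; it falls shut when let go.
- bolt3_top (a point): Centre of the flat top of the right (-y of the base) bolt: a steel hexagon head 25 mm wide and 10 mm thick, its top 20 mm above the top of the base (60 mm above the bench), in a black rubber bush. Axes as the base's.
- bolt3 (a joint): How far the right (-y of the base) bolt has sunk (m): 0 at the start, at most 0.008. All three look alike. A tight bolt does not give, however it is tapped; the one loose bolt, which may be any of the three, slides down under about 3 N and stays down by its friction.
- cap3_bar (a point): Middle of the lifting bar of the right (-y of the base) cap: an upright black bail handle, round bar 10 mm thick and 40 mm long along y on two posts, bar centre 30 mm above the top face of the cap (35 mm above the top of the base), at the cap's edge nearest the robot, 66 mm behind the bolt. Axes turn with the cap (x from bar to hinge, y along the bar).
- cap3_hinge (a point): Middle of the hinge axis of the right (-y of the base) cap, which runs along the base's y axis at the cap's far edge, 2 mm above the top of the base. With the cap shut the bar centre lies 52 mm nearer the robot and 33 mm higher than this point. Axes as the base's; does not move.
- cap3 (a joint): Opening angle of the right (-y of the base) cap (rad): 0 shut flat, grows as its near edge with the bar swings up and away from the robot, stop at 1.4. Aluminium flap 58 x 56 x 5 mm, about 90 g, covering the lock nut of the bolt before it; it falls shut when let go.
- plunger_top (a point): Centre of the top of the red mushroom plunger (34 mm wide) on the fixed grey service switch box (80 x 80 x 55 mm, 21 mm radius dark collar on top, 8 mm high). The top starts 92 mm above the bench and is pressed straight down.
- plunger (a joint): Travel of the red plunger (m): 0 released, 0.015 fully home against its stop. Its spring takes about 3 N to start and 9 N at the stop, and lifts it again when let go.
- objective_mid (a point): Bystander to leave alone: microscope objective standing upright, black and steel, 28 mm wide, 44 mm high, beside the left end of the base; its centre (half-way up).
- dish_mid (a point): Bystander to leave alone: small square blue screw dish, 50 x 50 x 16 mm, beside the right end of the base; its centre (half-way up).
- torch_mid (a point): Bystander to leave alone: green and black torch lying down, 130 mm long along its x, about 40 mm thick; its centre (half-way up).
- slidebox_mid (a point): Bystander to leave alone: flat blue slide box, 90 x 170 x 30 mm; its centre (half-way up).
- jar_mid (a point): Bystander to leave alone: amber glass jar with a white lid, 56 mm wide, 80 mm high; its centre (half-way up).
- slides_mid (a point): Bystander to leave alone: stack of glass slides with a white end, 76 x 26 x 20 mm; its centre (half-way up).

How it is judged (in metres and radians):
On the way, in this order (a step that is already met when the one before it is completed fails the run):
1. the red plunger is pushed fully home (over 13 mm of its 15 mm) (value of joint plunger above 0.013 m), for 0.05 s.
2. the loose bolt has been tapped down (over 5 mm of its 8 mm) (value of joint any of bolt1, bolt2, bolt3 above 0.005 m), for 0.1 s.
At the end, for the whole second after the job is handed in: The fingers hold the cap behind the sunken bolt (sunk over 5 mm) open by more than 0.7 rad (40 degrees) and at rest, touching it with more than 0.2 N; the other two caps are shut (under 0.15 rad); each bystander is within 30 mm of where it stood (((value of joint bolt1 above 0.005 m and value of joint cap1 above 0.7 rad and velocity of joint cap1 below 0.2 rad/s and contact force between cap1 and the fingers above 0.2 N and value of joint each of cap2, cap3 below 0.15 rad) or (value of joint bolt2 above 0.005 m and value of joint cap2 above 0.7 rad and velocity of joint cap2 below 0.2 rad/s and contact force between cap2 and the fingers above 0.2 N and value of joint each of cap1, cap3 below 0.15 rad) or (value of joint bolt3 above 0.005 m and value of joint cap3 above 0.7 rad and velocity of joint cap3 below 0.2 rad/s and contact force between cap3 and the fingers above 0.2 N and value of joint each of cap1, cap2 below 0.15 rad)) and distance of each of objective_mid, dish_mid, torch_mid, slidebox_mid, jar_mid, slides_mid from where it was at the start of the episode below 0.03 m); the arm keeps its last pose, push and grip.
It fails at once if the left cap is opened (over 0.2 rad) though its bolt has not been found loose (value of joint cap1 above 0.2 rad and value of joint bolt1 below 0.004 m).
It fails at once if the middle cap is opened (over 0.2 rad) though its bolt has not been found loose (value of joint cap2 above 0.2 rad and value of joint bolt2 below 0.004 m).
It fails at once if the right cap is opened (over 0.2 rad) though its bolt has not been found loose (value of joint cap3 above 0.2 rad and value of joint bolt3 below 0.004 m).
It fails at once if a bystander is moved by more than 30 mm (distance of any of objective_mid, dish_mid, torch_mid, slidebox_mid, jar_mid, slides_mid from where it was at the start of the episode above 0.03 m).
It also fails if it takes over 48 s, if anything falls off the work surface, if the arm or the gripper's body presses on something with over 40 N, if the wrist force passes 120 N, or if a joint passes its speed limit or range.

ROBOT

A 6-joint arm with a two-finger parallel gripper is mounted at the origin on the work surface. World frame = base frame: x ahead of the robot, y to its left, z up, the work surface at z = 0. Lengths are in m, angles in degrees, forces in N, time in s.
With the tool pointing down it reaches from about 0.375 to 0.9 m from the base axis. Payload 3.1 kg.
Tool frame: the origin (TCP) lies midway between the tips of the shut fingers; the grasp point (between the pads) lies 19 mm behind it; z points along the fingers, y is the line along which they close (so a half turn about z gives the same grasp; the last joint's range is limited). The gripper opens to 87 mm and grips with 3 to 60 N. Pads are 19 mm wide; open, the fingers measure 117 mm over their backs; the gripper's body (75 mm by 190 mm) begins 51 mm behind the grasp point.
Start: joints at [59.33, 30.224, 82.088, -0, 67.689, -10.227], TCP at [0.218, 0.586, 0.223] pointing down, gripper open.
Joint ranges: [-176.69, 176.69], [-43.24, 126.21], [12.49, 139.97], [-82, 262], [0, 151.66], [-163.58, 163.58]. Speed limits (degrees/s): [159.86, 159.86, 180, 180, 180, 180].

INTERFACE

Orientations are given as a 3x3 rotation matrix whose columns are the frame's x, y, z axes.
In Python, from rig import read_state, capture, camera_info, hand_in gives the robot as it stands.
- The arm moves only by the tool drive_tool, never from a script. Its argument "motion" is a list of rows, each a list of 2 entries, a list of its own where there are three numbers: the shift along the tool's x, y, z in mm, then the turn, a rotation vector about the tool's x, y, z in rad. A call has 1 to 5 rows; each row shifts and turns the commanded pose from where the row before left it, along the tool's axes as they then stand; what a row does not reach is not made up. A row lasts 1/10 s, in which the tool goes at most 50 mm and 8.59 degrees, less where a joint would pass 70% of its speed; a pose out of reach is approached as far as the arm can. A call is refused whole if a number of a shift passes 50 or a number of a turn 0.15, either way. A call with a gripper value outside its range is refused whole. "gripper" is the opening, from 0 (shut) to 1 (fully open), set as the call begins (left out, the last holds). The fingers move at their own pace and stop on an object; the grip force is fixed at half the most. Time passes only in rows, so rows that do not move let the fingers close. It gives the time, the measured TCP pose, the force, the opening and the grip force at its end, in the units of the state.
- read_state(): the state, without advancing time (a new reading comes with each control period).
- capture(name): name is "scene" or "side" or "wrist"; returns the picture (480x640x3 uint8, red, green, blue); there is no depth.
- camera_info(name): a dict with "fovy" (degrees; the focal length in pixels is half the picture's height over the tangent of half this angle, whatever the lens; pixels are square), "cx", "cy" (the principal point, pixels), "k1" (the pictures are not rectified: a ray, as slopes to the right and down, at radius r is drawn at 1 + k1 r^2 times it, then the intrinsics apply), "xyz" and "orientation" of the camera in the world; the wrist camera has in their place "T_tool_cam" (4x4, takes a point from camera to tool coordinates, whose origin is the TCP and whose axes are the flange's). Camera axes: x right, y down, z forward; pixel columns grow to the right and rows downward; lengths in m; the calibration is good to about 2 mm. A picture is of the moment at which its call begins: read the wrist's pose just before it. camera_info takes no time and is no camera call.
- hand_in(): hands the job in; it is judged then, once.
The state is a dict: "time_s": time; "joint_positions": joint angles; "qvel": joint speeds; "tau": joint torques, N m; "position": TCP position; "tcp_rot": TCP orientation; "force": force on the tool from outside, world axes, zero at the start; "moment": the same for the moment, N m; "opening": opening from 0.0 (shut) to 1.0 (fully open); "grasp_force": force on a finger pad.
Only numpy, scipy, OpenCV 4.12 (cv2) and the standard library are available. Lean on these libraries where they do the work, as an engineer would, in place of code of your own. Each camera call takes 0.05 s, during which the arm holds its last target. There are 200 camera calls.

## Working session

There is one attempt and no reset: what is moved stays moved. The work goes in short steps, Python scripts to look and compute and a tool call to move; the robot and the scene stay as the last step left them, time stands still between calls to the robot, and variables do not carry over. Pictures are saved under pics/ and viewed, at most 10 in all, crops included, and the job is handed in when it is done.

Besides the shell and the picture viewer there is one more tool, called after "Request:" as name([rows], argument=value, ...), one row to a line, values as JSON. drive_tool: Moves the arm, as the interface text tells. Its arguments: {"type":"object","properties":{"motion":{"type":"array","items":{"type":"array"}},"gripper":{"type":"number"}},"required":["motion"]}

```bash
mkdir -p pics; ls; python3 - <<'E'
from rig import *
import cv2
s=read_state();print(s)
for n in ("scene","side","wrist"):
    print(n,camera_info(n))
    cv2.imwrite(f"pics/{n}0.png",capture(n)[:,:,::-1])
E
```

```text
pics
{'time_s': 0.0, 'joint_positions': array([ 5.93297735e+01,  3.02793442e+01,  8.21561470e+01, -1.04677151e-03,
        6.76884097e+01, -1.02256743e+01]), 'qvel': array([-0.04096502, -0.04490393,  0.04527717,  0.04234086, -0.07260943,
        0.0388046 ]), 'tau': array([-1.10899378e-03, -4.40033019e+01, -1.76596302e+01,  6.33506547e-02,
        5.79342199e-02, -1.77093789e-04]), 'position': array([0.21789632, 0.58500997, 0.2215689 ]), 'tcp_rot': array([[-9.37012892e-01,  3.49293079e-01, -1.08853371e-03],
       [ 3.49294582e-01,  9.37011101e-01, -1.86860632e-03],
       [ 3.67276918e-04, -2.13112714e-03, -9.99997662e-01]]), 'force': array([-0.20838845,  0.7610262 ,  0.14922024]), 'moment': array([ 0.0119889 , -0.01268142,  0.06012743]), 'grasp_force': 0.0, 'opening': 1.0011897852963139}
scene {'fovy': 49.209880047274915, 'cx': 320.8787468845585, 'cy': 229.16443406888794, 'k1': -0.08544686043576738, 'xyz': array([ 1.28094562, -0.29231492,  0.79334497]), 'orientation': array([[ 0.40994844,  0.58697397, -0.69814313],
       [ 0.91182406, -0.24461342,  0.32975924],
       [ 0.02278491, -0.771768  , -0.63549588]])}
side {'fovy': 53.59390574715953, 'cx': 318.59835975606376, 'cy': 240.97832283189473, 'k1': -0.060243065439665414, 'xyz': array([ 0.20989555, -0.82708633,  0.73522986]), 'orientation': array([[ 0.94198231, -0.19884233,  0.27042753],
       [-0.33540916, -0.52630133,  0.78134986],
       [-0.01303906, -0.82672162, -0.56246008]])}
wrist {'fovy': 61.411799544961184, 'cx': 314.0000606651224, 'cy': 237.48898954425388, 'k1': -0.05918987086836891, 'T_tool_cam': array([[ 1.35344906e-03, -9.65297169e-01, -2.61150423e-01,
         7.23748905e-02],
       [ 9.99999022e-01,  1.39868257e-03,  1.26494551e-05,
        -4.56055008e-05],
       [ 3.53056063e-04, -2.61150185e-01,  9.65298118e-01,
        -1.63093627e-01],
       [ 0.00000000e+00,  0.00000000e+00,  0.00000000e+00,
         1.00000000e+00]])}
```

View pics/scene0.png

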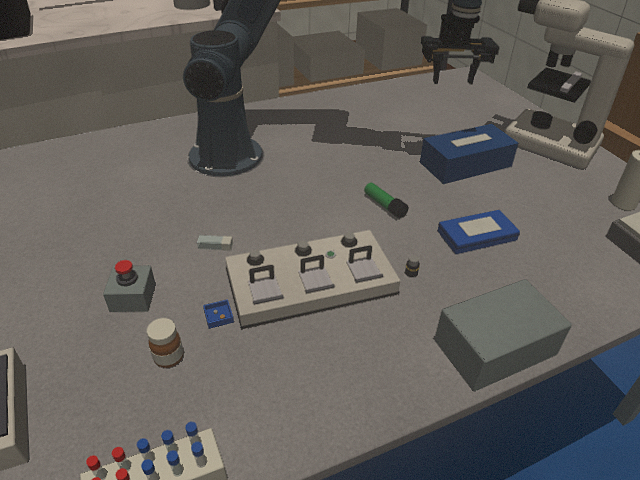

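View pics/side0.png

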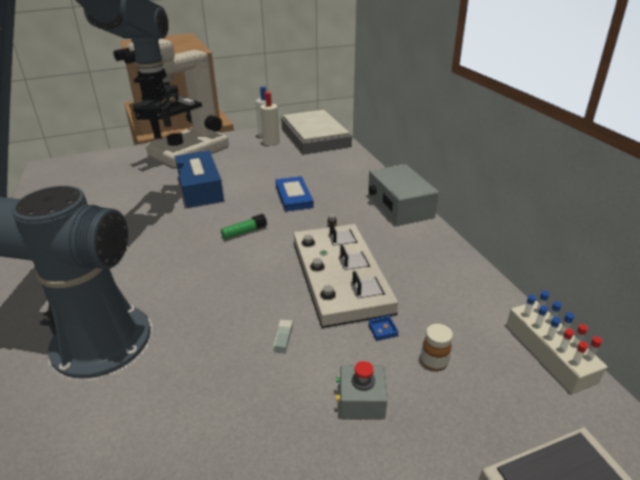

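The scene view shows the plunger at (124,266), the bolts at (349,240), (303,248) and (256,258), and the bars just below each bolt. The side view shows the plunger at (363,369), with the bolts at (308,240), (317,264) and (328,292). Next I'll triangulate these.

```bash
cat > h.py <<'E'
import numpy as np, cv2
from rig import *
def cam(n,s=None):
    c=camera_info(n)
    if n=="wrist":
        s=s or read_state(); T=c["T_tool_cam"]; R=s["tcp_rot"]@T[:3,:3]; p=s["position"]+s["tcp_rot"]@T[:3,3]
    else: R,p=c["orientation"],c["xyz"]
    return c,np.array(R),np.array(p)
def K(c):
    f=240/np.tan(np.radians(c["fovy"]/2)); return np.array([[f,0,c["cx"]],[0,f,c["cy"]],[0,0,1.]])
def ray(C,uv):
    c,R,p=C
    # model: drawn = u*(1+k1 r^2)
    x=cv2.undistortPoints(np.array([[uv]],float),K(c),np.array([c["k1"],0,0,0,0.]))[0,0]
    d=R@np.array([x[0],x[1],1]); return p,d/np.linalg.norm(d)
def onz(C,uv,z):
    p,d=ray(C,uv); return p+d*(z-p[2])/d[2]
def tri(L):
    A=np.zeros((3,3));b=np.zeros(3)
    for C,uv in L:
        p,d=ray(C,uv);M=np.eye(3)-np.outer(d,d);A+=M;b+=M@p
    return np.linalg.solve(A,b)
def proj(C,P):
    c,R,p=C; q=R.T@(np.array(P,float)-p); x=q[:2]/q[2]; x=x*(1+c["k1"]*(x@x)); k=K(c)
    return k[:2,:2]@x+k[:2,2]
E
python3 - <<'E'
from h import *
np.set_printoptions(precision=4,suppress=True)
a,b=cam("scene"),cam("side")
for n,u,v,z in [("b1",(349,238),(308,239),.06),("b2",(303,246),(317,263),.06),("b3",(256,256),(328,291),.06),("bar1",(360,248),(333,229),.075),("bar2",(312,258),(344,250),.075),("bar3",(261,268),(356,276),.075),("pl",(124,266),(363,368),.092),
 ("torch",(386,200),(245,227),.02),("obj",(413,267),(332,226),.022),("slides",(215,242),(284,335),.01),("dish",(218,313),(383,327),.008),("jar",(163,326),(439,333),.08),("sbox",(479,229),(294,192),.03)]:
    print(n,tri([(a,u),(b,v)]),onz(a,u,z)[:2],onz(b,v,z)[:2])
# red plunger centroid
for n,C in(("scene",a),("side",b)):
    im=cv2.imread(f"pics/{n}0.png"); h=cv2.cvtColor(im,cv2.COLOR_BGR2HSV)
    m=(((h[...,0]<8)|(h[...,0]>172))&(h[...,1]>150)&(h[...,2]>80)).astype('uint8')
    _,_,st,ce=cv2.connectedComponentsWithStats(m)
    for s,c in zip(st[1:],ce[1:]):
        if s[4]>40: print(n,s,c,onz(C,c,.087))
E
```

```text
b1 [0.5161 0.1383 0.0517] [0.5261 0.1321] [0.5123 0.1289]
b2 [0.5033 0.0341 0.0523] [0.5119 0.0303] [0.4999 0.025 ]
b3 [ 0.4927 -0.0685  0.0499] [ 0.5033 -0.0715] [ 0.4885 -0.0797]
bar1 [0.5801 0.1292 0.0753] [0.579  0.1302] [0.5802 0.1285]
bar2 [0.5699 0.0263 0.0779] [0.5685 0.0263] [0.5715 0.0322]
bar3 [ 0.5572 -0.0771  0.0783] [ 0.5563 -0.0782] [ 0.5588 -0.07  ]
pl [ 0.4614 -0.3268  0.0885] [ 0.466  -0.3271] [ 0.46  -0.329]
torch [0.3845 0.3103 0.0164] [0.3893 0.3069] [0.3836 0.3055]
obj [0.6195 0.2427 0.0105] [0.6263 0.2383] [0.6129 0.2206]
slides [ 0.3716 -0.1276  0.0118] [ 0.3695 -0.1273] [ 0.372 -0.126]
dish [ 0.5781 -0.1782  0.0098] [ 0.5773 -0.1788] [ 0.5788 -0.1754]
jar [ 0.6353 -0.2887  0.0792] [ 0.634  -0.2866] [ 0.6352 -0.2923]
sbox [0.574  0.4559 0.0188] [0.584  0.4453] [0.5683 0.4354]
scene [115 260  17  14 179] [123.0782 266.5475] [ 0.4611 -0.3292  0.087 ]
scene [112 447  12  15 128] [117.5234 453.5391] [ 0.8487 -0.3949  0.087 ]
scene [ 87 456  11  14 126] [ 92.2381 462.2698] [ 0.8488 -0.4302  0.087 ]
scene [116 468  12  12 108] [121.2963 473.8056] [ 0.8808 -0.3947  0.087 ]
side [265  93   5  12  45] [267.5556  97.8889] [0.6876 1.2125 0.087 ]
side [578 324  10  10  68] [582.2941 328.6912] [ 0.895  -0.3878  0.087 ]
side [565 329   9  10  61] [568.4754 333.0656] [ 0.8612 -0.3872  0.087 ]
side [592 337  10  10  73] [596.2055 341.2603] [ 0.8948 -0.4233  0.087 ]
side [579 342   9  10  64] [582.4375 345.9219] [ 0.8615 -0.4228  0.087 ]
side [355 362  18  16 239] [363.5774 369.3598] [ 0.4616 -0.3282  0.087 ]
```

Plunger is at about (0.461, -0.329). The base yaw is about -0.11, and the bolts and bars are located. Now a small row planner for the transit.

```bash
cat > plan.py <<'E'
from h import *
from scipy.spatial.transform import Rotation as Ro
def plan(wps,turn=0.,smax=46,s=None,tmax=.145):
    """waypoints (world), total turn about tool z in rad; prints rows"""
    s=s or read_state(); R=np.array(s["tcp_rot"]); p=np.array(s["position"])
    P=[p]+[np.array(w,float) for w in wps]
    seg=np.cumsum([0]+[np.linalg.norm(b-a) for a,b in zip(P,P[1:])])
    n=int(np.ceil(max(seg[-1]*1000/smax,abs(turn)/tmax)))
    rows=[]
    for i in range(1,n+1):
        d=seg[-1]*i/n
        t=np.array([np.interp(d,seg,[q[k] for q in P]) for k in range(3)])
        sh=np.round(R.T@(t-p)*1000,0); w=round(turn/n,3)
        p=p+R@sh/1000; R=R@Ro.from_rotvec([0,0,w]).as_matrix()
        rows.append([sh.astype(int).tolist(),[0,0,w]])
    for i in range(0,n,5): print(rows[i:i+5])
    print("end",p.round(4),R[:,1].round(3))
E
python3 - <<'E'
from plan import *
plan([(.36,.48,.22),(.5,.3,.22),(.57,.1,.22),(.57,-.1,.2),(.461,-.329,.13)],1.326)
E
```

```text
[[[-43, -12, 0], [0, 0, 0.055]], [[-44, -11, 1], [0, 0, 0.055]], [[-45, -7, 0], [0, 0, 0.055]], [[-44, -6, 1], [0, 0, 0.055]], [[-43, -15, 0], [0, 0, 0.055]]]
[[[-43, -12, 0], [0, 0, 0.055]], [[-44, -10, 0], [0, 0, 0.055]], [[-44, -8, 0], [0, 0, 0.055]], [[-45, -5, 0], [0, 0, 0.055]], [[-42, -17, 0], [0, 0, 0.055]]]
[[[-42, -14, 0], [0, 0, 0.055]], [[-44, -12, 0], [0, 0, 0.055]], [[-44, -10, 0], [0, 0, 0.055]], [[-43, -12, 2], [0, 0, 0.055]], [[-40, -19, 4], [0, 0, 0.055]]]
[[[-42, -17, 5], [0, 0, 0.055]], [[-42, -15, 4], [0, 0, 0.055]], [[-43, -12, 5], [0, 0, 0.055]], [[-36, -24, 11], [0, 0, 0.055]], [[-35, -25, 12], [0, 0, 0.055]]]
[[[-37, -23, 12], [0, 0, 0.055]], [[-38, -21, 12], [0, 0, 0.055]], [[-39, -19, 12], [0, 0, 0.055]], [[-40, -17, 12], [0, 0, 0.055]]]
end [ 0.4607 -0.3289  0.1299] [ 0.994 -0.106 -0.001]
```

Request:
drive_tool([
  [[-43, -12, 0], [0, 0, 0.055]],
  [[-44, -11, 1], [0, 0, 0.055]],
  [[-45, -7, 0], [0, 0, 0.055]],
  [[-44, -6, 1], [0, 0, 0.055]],
  [[-43, -15, 0], [0, 0, 0.055]],
], gripper=0)

```text
time_s: 0.65
position: [0.3924, 0.4414, 0.2203]
tcp_rot: [[-0.806, 0.592, 0.001], [0.592, 0.806, 0.001], [-0.0, 0.001, -1.0]]
force: [0.4, -0.5, 0.4]
opening: 0.636
grasp_force: 0.0
```

Request:
drive_tool([
  [[-43, -12, 0], [0, 0, 0.055]],
  [[-44, -10, 0], [0, 0, 0.055]],
  [[-44, -8, 0], [0, 0, 0.055]],
  [[-45, -5, 0], [0, 0, 0.055]],
  [[-42, -17, 0], [0, 0, 0.055]],
])

```text
time_s: 1.15
position: [0.5178, 0.2559, 0.2204]
tcp_rot: [[-0.614, 0.789, 0.002], [0.789, 0.614, 0.001], [-0.001, 0.002, -1.0]]
force: [0.8, 0.8, -0.0]
opening: 0.174
grasp_force: 0.0
```

```bash
python3 - <<'E'
from plan import *
s=read_state();im=capture("wrist");cv2.imwrite("pics/w1.png",im[:,:,::-1]);np.save("w1.npy",np.r_[s["position"],s["tcp_rot"].ravel()])
print(s["position"],s["opening"],s["time_s"],s["tcp_rot"][:,1],s["joint_positions"])
E
```

```text
[0.51784293 0.2559123  0.22043622] 0.17367326436463115 1.15 [0.78899182 0.61440024 0.00206194] [ 1.52186523e+01  2.66508259e+01  8.92674858e+01  4.69305471e-04
  6.39538137e+01 -2.26899510e+01]
```

View pics/w1.png

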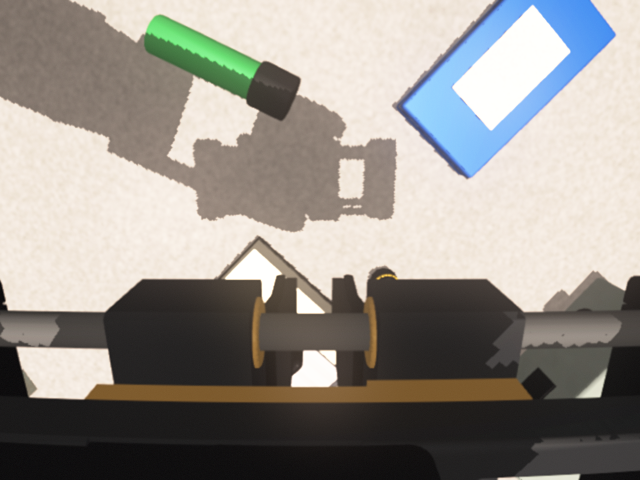

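The wrist camera looks toward tool +x, past the fingers: torch at (225,65), slide box at (510,85), and one base corner at (258,238). I'll carry on and look again once past the base.

Request:
drive_tool([
  [[-42, -14, 0], [0, 0, 0.055]],
  [[-44, -12, 0], [0, 0, 0.055]],
  [[-44, -10, 0], [0, 0, 0.055]],
  [[-43, -12, 2], [0, 0, 0.055]],
  [[-40, -19, 4], [0, 0, 0.055]],
])

```text
time_s: 1.7
position: [0.5718, 0.0403, 0.2146]
tcp_rot: [[-0.377, 0.926, 0.002], [0.926, 0.377, -0.0], [-0.001, 0.002, -1.0]]
force: [1.7, 0.6, -0.1]
opening: -0.001
grasp_force: 0.0
```

Request:
drive_tool([
  [[-42, -17, 3], [0, 0, 0.055]],
  [[-42, -15, 0], [0, 0, 0.055]],
  [[-43, -12, 0], [0, 0, 0.055]],
  [[-36, -24, 0], [0, 0, 0.055]],
  [[-35, -25, 5], [0, 0, 0.055]],
])

```text
time_s: 2.2
position: [0.5366, -0.1736, 0.2068]
tcp_rot: [[-0.112, 0.994, 0.002], [0.994, 0.112, -0.001], [-0.001, 0.002, -1.0]]
force: [0.1, 0.5, -0.4]
opening: 0.003
grasp_force: 0.0
```

```bash
python3 - <<'E'
from plan import *
s=read_state();im=capture("wrist");cv2.imwrite("pics/w2.png",im[:,:,::-1]);np.save("w2.npy",np.r_[s["position"],s["tcp_rot"].ravel()])
print(s["position"])
C=cam("wrist",s)
for P in [(.5145,.1365,.06),(.504,.0335,.06),(.4917,-.0695,.06),(.58,.129,.075),(.57,.0263,.075),(.557,-.0771,.075)]: print(proj(C,P))
plan([(.461,-.329,.13)],.22)
E
```

```text
[ 0.53657518 -0.17364774  0.20678099]
[ 335.20259015 -240.55849573]
[301.82336932 -78.76354332]
[269.61758047  76.17931776]
[ 438.76520327 -231.4413707 ]
[401.0693055  -64.45216349]
[359.93031147  96.08326389]
[[[-35, -22, 19], [0, 0, 0.055]], [[-37, -20, 19], [0, 0, 0.055]], [[-37, -17, 19], [0, 0, 0.055]], [[-39, -16, 19], [0, 0, 0.055]]]
end [ 0.4612 -0.3293  0.1304] [ 0.994 -0.113 -0.003]
```

View pics/w2.png

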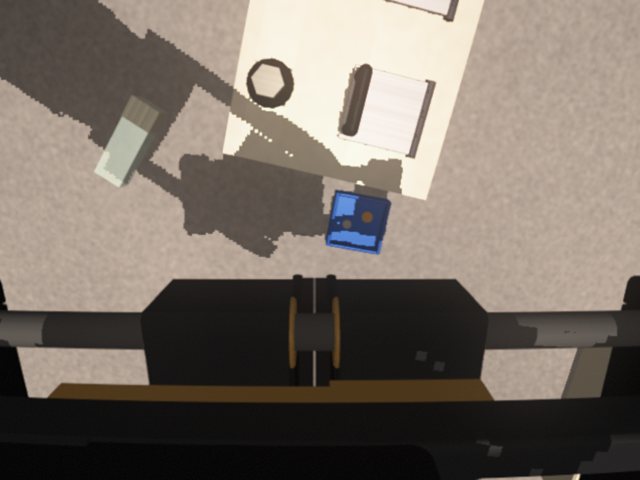

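```bash
python3 - <<'E'
from plan import *
a=np.load("w2.npy");C=cam("wrist",{"position":a[:3],"tcp_rot":a[3:].reshape(3,3)})
q=lambda u,z:onz(C,u,z).round(4)[:2]
for e in (((250,0),(223,153)),((485,0),(428,199)),((223,153),(428,199))):
    d=q(e[1],.04)-q(e[0],.04); print(q(e[0],.04),q(e[1],.04),d,np.arctan2(d[0],-d[1]),np.arctan2(d[1],d[0]))
print("b3",q((270,82),.06),"bar3",q((364,67),.08),q((350,134),.08))
E
```

```text
[ 0.4699 -0.0149] [ 0.4572 -0.1297] [-0.0127 -0.1148] -0.11017916403467551 -1.6809754908295722
[0.6447 0.0067] [ 0.6281 -0.1479] [-0.0166 -0.1546] -0.10696405614674111 -1.6777603829416377
[ 0.4572 -0.1297] [ 0.6281 -0.1479] [ 0.1709 -0.0182] 1.4647011763937994 -0.10609515040109735
b3 [ 0.4923 -0.0735] bar3 [ 0.5566 -0.0585] [ 0.5531 -0.1034]
```

Request:
drive_tool([
  [[-35, -22, 19], [0, 0, 0]],
  [[-37, -20, 19], [0, 0, 0]],
  [[-37, -19, 19], [0, 0, 0]],
  [[-39, -22, 16], [0, 0, 0]],
  [[0, 0, 0], [0, 0, 0]],
])

```text
time_s: 2.75
position: [0.4682, -0.3322, 0.1313]
tcp_rot: [[-0.108, 0.994, -0.002], [0.994, 0.108, 0.0], [0.001, -0.002, -1.0]]
force: [-0.2, -0.5, 0.6]
opening: 0.001
grasp_force: 0.0
```

Request:
drive_tool([
  [[4, -7, 25], [0, 0, 0]],
  [[0, 0, 12], [0, 0, 0]],
  [[0, 0, 8], [0, 0, 0]],
  [[0, 0, 7], [0, 0, 0]],
  [[0, 0, 0], [0, 0, 0]],
])

```text
time_s: 3.25
position: [0.4625, -0.3232, 0.0814]
tcp_rot: [[-0.115, 0.993, -0.003], [0.993, 0.115, 0.002], [0.003, -0.003, -1.0]]
force: [-3.2, 1.8, 7.6]
opening: 0.005
grasp_force: 3.6
```

Request:
drive_tool([
  [[-2, 0, 3], [0, 0, 0]],
  [[0, 0, 3], [0, 0, 0]],
  [[0, 0, 2], [0, 0, 0]],
  [[0, 0, 0], [0, 0, 0]],
])

```text
time_s: 3.65
position: [0.4631, -0.3245, 0.0772]
tcp_rot: [[-0.115, 0.993, -0.002], [0.993, 0.115, 0.002], [0.003, -0.001, -1.0]]
force: [-6.6, 6.8, 25.1]
opening: 0.007
grasp_force: 12.7
```

Force is 25 N at z=0.077, so the plunger is on its stop. Next, bolt 3.

```bash
python3 - <<'E'
from plan import *
plan([(.463,-.325,.125),(.4915,-.072,.115),(.4915,-.072,.068)])
E
```

```text
[[[0, 0, -44], [0, 0, 0.0]], [[38, 9, -2], [0, 0, 0.0]], [[43, 10, 2], [0, 0, 0.0]], [[42, 9, 1], [0, 0, 0.0]], [[43, 10, 2], [0, 0, 0.0]]]
[[[42, 10, 2], [0, 0, 0.0]], [[40, 9, 5], [0, 0, 0.0]], [[-1, 0, 44], [0, 0, 0.0]]]
end [ 0.4912 -0.0725  0.0677] [ 0.993  0.115 -0.001]
```

Request:
drive_tool([
  [[0, 0, -46], [0, 0, 0]],
  [[38, 9, -3], [0, 0, 0.04]],
  [[43, 8, 2], [0, 0, 0.04]],
  [[42, 6, 1], [0, 0, 0.04]],
  [[43, 5, 2], [0, 0, 0.04]],
])

```text
time_s: 4.15
position: [0.484, -0.1579, 0.1183]
tcp_rot: [[0.047, 0.999, 0.003], [0.999, -0.047, -0.001], [-0.001, 0.003, -1.0]]
force: [0.6, 0.2, -0.6]
opening: 0.009
grasp_force: 0.0
```

Request:
drive_tool([
  [[42, 3, 2], [0, 0, 0.04]],
  [[40, 2, 5], [0, 0, 0.02]],
  [[0, 0, 15], [0, 0, 0]],
  [[0, 0, 0], [0, 0, 0]],
  [[0, 0, 0], [0, 0, 0]],
])

```text
time_s: 4.65
position: [0.4938, -0.0778, 0.0958]
tcp_rot: [[0.105, 0.994, 0.001], [0.994, -0.105, -0.0], [-0.0, 0.001, -1.0]]
force: [-0.2, -1.2, -0.6]
opening: 0.009
grasp_force: 0.0
```

```bash
python3 - <<'E'
from plan import *
plan([(.4915,-.072,.066)]);s=read_state();print(s["position"],s["force"])
E
```

```text
[[[6, -3, 30], [0, 0, 0.0]]]
end [ 0.4915 -0.0715  0.0658] [ 0.994 -0.105  0.001]
[ 0.49384969 -0.07781143  0.09583268] [-0.17259939 -1.21668711 -0.55975735]
```

Request:
drive_tool([
  [[6, -3, 15], [0, 0, 0]],
  [[0, 0, 13], [0, 0, 0]],
  [[0, 0, 5], [0, 0, 0]],
  [[0, 0, 5], [0, 0, 0]],
  [[0, 0, 0], [0, 0, 0]],
])

```text
time_s: 5.15
position: [0.4913, -0.0727, 0.0597]
tcp_rot: [[0.107, 0.994, 0.002], [0.994, -0.107, -0.001], [-0.001, 0.002, -1.0]]
force: [-3.4, 0.2, 14.4]
opening: 0.011
grasp_force: 7.1
```

Bolt 3 is tight: 14 N with no give at 60 mm. Next, bolt 2.

Request:
drive_tool([
  [[0, 0, -25], [0, 0, 0]],
  [[35, 0, 0], [0, 0, 0]],
  [[35, 0, 0], [0, 0, 0]],
  [[35, 0, 0], [0, 0, 0]],
  [[0, 0, 0], [0, 0, 0]],
])

```text
time_s: 5.65
position: [0.5024, 0.0353, 0.0833]
tcp_rot: [[0.102, 0.995, 0.002], [0.995, -0.102, 0.0], [0.001, 0.002, -1.0]]
force: [-0.4, 0.6, -0.0]
opening: 0.005
grasp_force: 0.0
```

Request:
drive_tool([
  [[0, 0, 14], [0, 0, 0]],
  [[0, 0, 6], [0, 0, 0]],
  [[0, 0, 5], [0, 0, 0]],
  [[0, 0, 0], [0, 0, 0]],
])

```text
time_s: 6.05
position: [0.5018, 0.0319, 0.0572]
tcp_rot: [[0.107, 0.994, -0.001], [0.994, -0.107, 0.0], [-0.0, -0.001, -1.0]]
force: [0.2, 0.5, 0.3]
opening: 0.004
grasp_force: 0.0
```

Request:
drive_tool([
  [[0, 0, 3], [0, 0, 0]],
  [[0, 0, 3], [0, 0, 0]],
  [[0, 0, 2], [0, 0, 0]],
  [[0, 0, 0], [0, 0, 0]],
])

```text
time_s: 6.45
position: [0.5021, 0.032, 0.0522]
tcp_rot: [[0.105, 0.994, 0.002], [0.994, -0.105, -0.001], [-0.001, 0.002, -1.0]]
force: [-5.1, -2.0, 23.0]
opening: 0.006
grasp_force: 11.6
```

Bolt 2 sank to its 8 mm stop, so it is the loose one. Now I'll move over bar 2 with the fingers partly open.

Request:
drive_tool([
  [[0, 0, -45], [0, 0, 0]],
  [[0, 0, -30], [0, 0, 0]],
  [[0, 33, 0], [0, 0, 0]],
  [[0, 33, 0], [0, 0, 0]],
  [[0, 0, 0], [0, 0, 0]],
], gripper=0.5)

```text
time_s: 6.95
position: [0.5733, 0.0245, 0.1258]
tcp_rot: [[0.107, 0.994, 0.009], [0.994, -0.107, -0.001], [-0.0, 0.009, -1.0]]
force: [-0.0, -0.8, 0.5]
opening: 0.374
grasp_force: 0.0
```

Request:
drive_tool([
  [[0, 0, 0], [0, 0, 0]],
  [[0, 0, 0], [0, 0, 0]],
  [[0, 0, 0], [0, 0, 0]],
])

```text
time_s: 7.25
position: [0.5657, 0.026, 0.1241]
tcp_rot: [[0.106, 0.994, -0.003], [0.994, -0.106, 0.0], [0.0, -0.003, -1.0]]
force: [0.6, -0.4, -0.3]
opening: 0.492
grasp_force: 0.0
```

```bash
python3 - <<'E'
from plan import *
plan([(.568,.0255,.063)],s=None);s=read_state();print(s["position"],s["opening"])
a=capture("side")[200:320,260:420];b=capture("scene")[200:320,240:400]
cv2.imwrite("pics/c1.png",cv2.resize(np.hstack([a,b]),None,fx=2.5,fy=2.5,interpolation=2)[:,:,::-1])
E
```

```text
[[[0, 1, 31], [0, 0, 0.0]], [[0, 1, 30], [0, 0, 0.0]]]
end [0.5676 0.0258 0.0631] [ 0.994 -0.106 -0.003]
[0.56573785 0.02602591 0.12405601] 0.49207448195268516
```

View pics/c1.png

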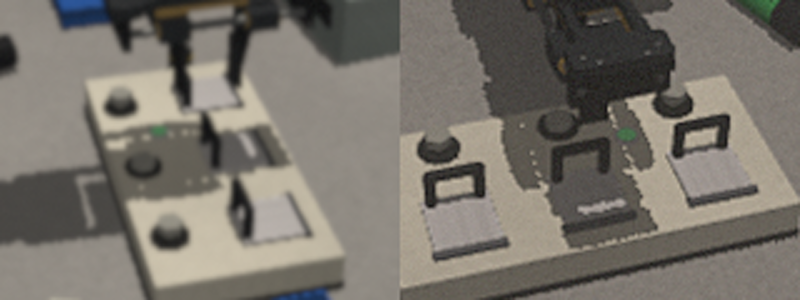

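The crop shows the fingers at (180,90) and (240,80), straddling the middle bar at (210,130). The middle bolt is visibly lower. I'll descend and grip.

Request:
drive_tool([
  [[0, 2, 20], [0, 0, 0]],
  [[0, 0, 20], [0, 0, 0]],
  [[0, 0, 20], [0, 0, 0]],
  [[0, 0, 0], [0, 0, 0]],
  [[0, 0, 0], [0, 0, 0]],
])

```text
time_s: 7.85
position: [0.569, 0.0256, 0.0645]
tcp_rot: [[0.106, 0.994, -0.001], [0.994, -0.106, 0.0], [0.0, -0.001, -1.0]]
force: [-0.2, 0.0, 0.5]
opening: 0.503
grasp_force: 0.0
```

Request:
drive_tool([
  [[0, 0, 0], [0, 0, 0]],
  [[0, 0, 0], [0, 0, 0]],
  [[0, 0, 0], [0, 0, 0]],
  [[0, 0, 0], [0, 0, 0]],
  [[0, 0, 0], [0, 0, 0]],
], gripper=0)

```text
time_s: 8.35
position: [0.5696, 0.0255, 0.0649]
tcp_rot: [[0.106, 0.994, 0.001], [0.994, -0.106, -0.0], [-0.0, 0.001, -1.0]]
force: [1.0, -0.6, 0.2]
opening: 0.135
grasp_force: 0.0
```

Request:
drive_tool([
  [[0, 0, 0], [0, 0, 0]],
  [[0, 0, 0], [0, 0, 0]],
  [[0, 0, 0], [0, 0, 0]],
])

```text
time_s: 8.65
position: [0.5693, 0.0255, 0.0648]
tcp_rot: [[0.106, 0.994, -0.0], [0.994, -0.106, 0.0], [0.0, -0.0, -1.0]]
force: [-1.2, 0.3, 3.3]
opening: 0.103
grasp_force: 30.0
```

```bash
python3 - <<'E'
import numpy as np
# bar arc rel hinge (tool y = base x, tool z down); fingers tilt with cap by fraction f about tool x
f=0.5; off=10. # TCP beyond bar along tool z
from math import *
r,a0=hypot(52,33),atan2(33,-52)
def tcp(t):
    b=np.array([r*cos(a0-t),r*sin(a0-t)]); p=f*t   # p: tool z tilts from -Z toward -X
    z=np.array([-sin(p),-cos(p)]); y=np.array([cos(p),-sin(p)])
    return b+off*z,y,z
N=14;ts=np.linspace(0,1.0,N+1);
for i in range(N):
    P,y,z=tcp(ts[i]);Q,_,_=tcp(ts[i+1]);d=Q-P
    print(round(ts[i+1],2),[0,round(d@y,1),round(d@z,1)],'turn',round(f*(ts[i+1]-ts[i]),3),(P-tcp(0)[0]).round(1))
E
```

```text
0.07 [0, np.float64(2.1), np.float64(-3.6)] turn 0.036 [0. 0.]
0.14 [0, np.float64(2.3), np.float64(-3.5)] turn 0.036 [2.1 3.6]
0.21 [0, np.float64(2.4), np.float64(-3.4)] turn 0.036 [4.5 7.1]
0.29 [0, np.float64(2.5), np.float64(-3.3)] turn 0.036 [ 7.1 10.4]
0.36 [0, np.float64(2.6), np.float64(-3.2)] turn 0.036 [10.  13.4]
0.43 [0, np.float64(2.7), np.float64(-3.1)] turn 0.036 [13.  16.3]
0.5 [0, np.float64(2.8), np.float64(-3.0)] turn 0.036 [16.3 18.9]
0.57 [0, np.float64(3.0), np.float64(-2.9)] turn 0.036 [19.7 21.2]
0.64 [0, np.float64(3.1), np.float64(-2.8)] turn 0.036 [23.3 23.3]
0.71 [0, np.float64(3.1), np.float64(-2.7)] turn 0.036 [27.  25.1]
0.79 [0, np.float64(3.2), np.float64(-2.5)] turn 0.036 [30.8 26.6]
0.86 [0, np.float64(3.3), np.float64(-2.4)] turn 0.036 [34.8 27.9]
0.93 [0, np.float64(3.4), np.float64(-2.3)] turn 0.036 [38.8 28.8]
1.0 [0, np.float64(3.5), np.float64(-2.1)] turn 0.036 [42.8 29.5]
```

The bar is gripped at 30 N, with the opening at about 9 mm. I'll lift along the arc with half tilt.

Request:
drive_tool([
  [[0, 2, -4], [0.036, 0, 0]],
  [[0, 2, -4], [0.036, 0, 0]],
  [[0, 2.5, -3.5], [0.036, 0, 0]],
  [[0, 2.5, -3], [0.036, 0, 0]],
  [[0, 0, 0], [0, 0, 0]],
])

```text
time_s: 9.15
position: [0.578, 0.0245, 0.0774]
tcp_rot: [[0.106, 0.983, -0.147], [0.994, -0.105, 0.016], [-0.0, -0.148, -0.989]]
force: [-2.3, -1.5, -2.3]
opening: 0.101
grasp_force: 30.0
```

Request:
drive_tool([
  [[0, 2.5, -3], [0.036, 0, 0]],
  [[0, 2.7, -3], [0.036, 0, 0]],
  [[0, 2.8, -3], [0.036, 0, 0]],
  [[0, 3, -3], [0.036, 0, 0]],
  [[0, 0, 0], [0, 0, 0]],
])

```text
time_s: 9.65
position: [0.5901, 0.0231, 0.0877]
tcp_rot: [[0.106, 0.952, -0.288], [0.994, -0.101, 0.03], [-0.0, -0.29, -0.957]]
force: [-4.9, -0.9, 1.9]
opening: 0.103
grasp_force: 30.0
```

Tracking the arc with low forces, so I'll continue to about 1 rad.

Request:
drive_tool([
  [[0, 3, -2.8], [0.036, 0, 0]],
  [[0, 3, -2.7], [0.036, 0, 0]],
  [[0, 3.2, -2.5], [0.036, 0, 0]],
  [[0, 3.3, -2.4], [0.036, 0, 0]],
  [[0, 0, 0], [0, 0, 0]],
])

```text
time_s: 10.15
position: [0.6055, 0.0213, 0.0945]
tcp_rot: [[0.106, 0.901, -0.421], [0.994, -0.096, 0.044], [-0.001, -0.424, -0.906]]
force: [-4.5, -0.0, 7.4]
opening: 0.102
grasp_force: 30.0
```

Request:
drive_tool([
  [[0, 3.4, -2.3], [0.036, 0, 0]],
  [[0, 3.5, -2.1], [0.036, 0, 0]],
  [[0, 0, 0], [0, 0, 0]],
  [[0, 0, 0], [0, 0, 0]],
  [[0, 0, 0], [0, 0, 0]],
])

```text
time_s: 10.65
position: [0.6145, 0.0202, 0.0959]
tcp_rot: [[0.105, 0.87, -0.481], [0.994, -0.093, 0.05], [-0.001, -0.483, -0.875]]
force: [-2.3, -0.9, 5.9]
opening: 0.101
grasp_force: 30.0
```

```bash
python3 - <<'E'
from plan import *
s=read_state();print(s["position"],s["force"],s["grasp_force"],s["opening"])
a=capture("side")[200:320,260:420];b=capture("scene")[200:320,240:400]
cv2.imwrite("pics/c2.png",cv2.resize(np.hstack([a,b]),None,fx=2.5,fy=2.5,interpolation=2)[:,:,::-1])
E
```

```text
[0.61450076 0.02022037 0.09593507] [-2.2713017  -0.9229376   5.91677563] 29.99237984418869 0.10119213335926032
```

View pics/c2.png

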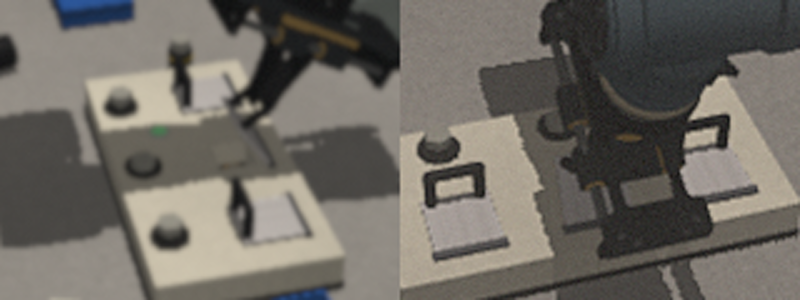

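The side crop shows the middle cap raised by its bar at about (250,120), with the lock-nut area exposed at (230,150). The other two caps are shut. The TCP has moved 45 mm along and 31 mm up, which matches an opening of about 1.0 rad.

```bash
python3 -c "
from rig import *
print(hand_in())"
```

```text
the job is handed in; nothing more can be done
None
```

I pushed the plunger home and found the middle bolt loose (it sank about 8 mm; the right one was tight, the left not tapped). I handed the job in at about 11 s with the middle cap held open at about 1.0 rad (worked out from how far the gripper moved) and no verdict returned.

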